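# Snap the label-holder clip onto the stand's cross tube

## Robot

A 6-joint arm with a two-finger parallel gripper is mounted at the origin on a cart in front of the work surface, level with it; the furniture and walls round the work are solid. World frame = base frame: x ahead of the robot, y to its left, z up, the work surface at z = 0. Lengths are in m, angles in rad, forces in N, time in s.
With the tool pointing down it reaches from about 0.35 to 0.775 m from the base axis. Payload 5.5 kg.
Tool frame: the origin (TCP) lies at the very end of the fingers, on their centre line; the grasp point (between the pads) lies 19 mm behind it; z points along the fingers, y is the line along which they close (so a half turn about z gives the same grasp; the last joint's range is limited). The gripper opens to 85 mm and grips with 20 to 120 N. Pads are 22 mm wide; open, the fingers measure 114 mm over their backs; the gripper's body (76 mm by 85 mm) begins 54 mm behind the grasp point. The pads swing forward as they close: fully open they stand 13 mm farther back than shut.
Start: joints at [1.031, 0.313, 0.046, 1.304, 0, 1.431], TCP at [0.224, 0.53, 0.231] pointing down, gripper open.
Joint ranges: [-2.76, 2.76], [-0.86, 1.69], [-1.03, 1.26], [-2.2, 2.34], [-1.47, 1.5], [-3.14, 3.14]. Speed limits (rad/s): [2.57, 2.57, 3.14, 3.14, 3.14, 3.14].

## Interface

Orientations are given as a unit quaternion [w, x, y, z].
In Python, from workcell import env, imaging, ticket gives the robot as it stands. The module is installed in compiled form; this text tells all that it offers.
- The arm moves only by the tool apply_moves, never from a script. Its argument "rows" is a list of rows, each an object with "xyz": the shift along the tool's x, y, z in mm, a list of three; "turn": the turn, a rotation vector about the tool's x, y, z in rad, a list of three; "grip": the opening, from 0 (shut) to 1 (fully open). A call has 1 to 12 rows; each row is the pose to reach, as a shift and turn from the pose commanded when the call began, along the tool's axes at that moment; what a row does not reach only later rows make up. A row lasts 1/12 s, in which the tool goes at most 41.7 mm and 7.16 degrees, less where a joint would pass 70% of its speed; a pose out of reach is approached as far as the arm can. A call with a gripper value outside its range is refused whole. The fingers move at their own pace and stop on an object; "force" is the grip in N (left out, the last holds). Time passes only in rows, so rows that repeat a pose let the fingers close. It gives the time, the measured TCP pose, the force, the opening and the grip force at its end, in the units of the state.
- env.get_state(): the state, without advancing time (a new reading comes with each control period).
- imaging.read_camera(name): name is "side" or "top"; returns a dict with "color" (480x640x3 uint8, blue, green, red), "z_map" (480x640 float32, m along the optical axis (not along the pixel's ray), 0 where there is no reading), "camera_matrix" (3x3 intrinsics, pixels), "view" (4x4, takes a point from world to camera coordinates). Camera axes: x right, y down, z forward; pixel columns grow to the right and rows downward; lengths in m; the calibration is good to about 2 mm. A picture is of the moment at which its call begins.
- ticket.hand_in(): hands the job in; it is judged then, once.
The state is a dict: "clock": time; "joint_pos": joint angles; "qvel": joint speeds; "tau": joint torques, N m; "tcp_pos": TCP position; "orientation": TCP orientation; "wrist_force": force on the tool from outside, world axes, zero at the start; "ft_torque": the same for the moment, N m; "finger_gap": finger opening in m; "grip_force": force on a finger pad.
Only numpy, scipy, OpenCV 4.12 (cv2) and the standard library are available. Lean on these libraries where they do the work, as an engineer would, in place of code of your own. Each camera call takes 0.05 s, during which the arm holds its last target. There are 200 camera calls.

## Task

Pick up the sprung label-holder clip and push it from above over the stand's cross tube, between the two collars, until both arms have snapped past the tube's widest point and the clip sits fully home and upright. Then let go. Push firmly but never with more than about 25 N, and leave the other things on the bench where they are.

Things in the scene. Friction and masses are not known exactly. Their poses are not given: they have to be found in the camera images.
- clip_tab (a point): Centre of the clip's label holder: an upright grey plastic tab on top of the sprung steel clip, 9 mm thick along the clip's x, 24 mm wide along its y, 34 mm tall, to be gripped across the 9 mm. At the start the clip stands on the bench on its two arms with this point 52 mm up. Top of the tab 17 mm above this point, top of the 27 x 24 x 6 mm steel crown 17 mm below it.
- clip_bore (a point): Middle of the space between the clip's arms, 34 mm below the tab's centre: the tube's axis is here, lying along the clip's y, when the clip is home with its crown on the tube. The arms (at +x and -x) narrow to a 13 mm mouth between rounded noses 9.5 mm below this point and flare out to feet 18 mm below it. The noses first touch the tube when this point is 20 mm above the tube's axis.
- clip: The clip: 31 x 24 x 69 mm, about 60 g, same front and back; origin between its feet, z up. Pushed over the tube, the arms resist with 9 to 17 N in all, most about half-way, pass the widest point after about 10 mm, then the clip draws itself home and the force drops; it climbs steeply once the crown meets the tube.
- gap (a point): Midway between the two dark collars, where the clip goes, at the tube's NOMINAL height, 95 mm above the bench. Axes: y along the tube, z up. The tube is clamped in long slots: its real height is anywhere up to 22 mm above or below this point and is not measured. Tube 22 mm diameter, plain metal; collars 30 mm diameter, 8 mm wide, 31 mm apart (clip: 24 mm).
- stand: The stand, fixed to the bench; origin under the centre of its grey base of 70 x 160 x 8 mm, y along the tube. Two slotted uprights 136 mm tall stand 120 mm apart (inside) with the level cross tube between them, a black clamp knob at each end. The gap point is 15 mm along +y from the middle. Contact forces on it of over 40 N in sum (clip's grip included) overload the clamps.
- iodine_bottle: Bystander: small brown dropper bottle with a red rubber bulb, 33 mm across, 104 mm tall, standing; origin at the centre of its underside. Leave it alone.
- petri_a: Bystander: flat round dish with orange-brown contents, 88 mm across, 14 mm tall; origin at the centre of its underside. Leave it alone.
- coverslip_box: Bystander: small white carton 41 x 53 x 22 mm; origin at the centre of its underside. Leave it alone.
Things that resemble listed ones, but are neither listed nor needed, are in the scene too. Leave any pink or purple look-alike of the clip alone.

How it is judged:
At the end, for the whole second after the job is handed in: The clip grips the tube (contact force over 3 N with nothing else holding it; unsnapped it only lies there with under 1 N), tab centre within 10 mm of the gap point across the tube, 6 mm along it and 10 to 58 mm above it, turned under 0.15 rad from the tube, leaning under 0.26 rad, at rest (z of clip_tab in the frame of gap between 0.01 and 0.058 m and x of clip_tab in the frame of gap between -0.01 and 0.01 m and y of clip_tab in the frame of gap between -0.006 and 0.006 m and angle between the y axis of clip and the y axis of stand, either way round below 0.15 rad and angle between clip's own z axis and vertical below 0.26 rad and contact force between clip and stand above 3 N and linear speed of clip below 0.02 m/s); the robot touches nothing.
It fails at once if more than 40 N of contact force on the stand or its tube (contact force between stand and anything else above 40 N).
It fails at once if the dropper bottle is shifted by more than 20 mm (distance of iodine_bottle from where it was at the start of the episode above 0.02 m).
It fails at once if the petri dish is shifted by more than 20 mm (distance of petri_a from where it was at the start of the episode above 0.02 m).
It fails at once if the small carton is shifted by more than 20 mm (distance of coverslip_box from where it was at the start of the episode above 0.02 m).
It also fails if it takes over 45 s, if anything falls off the work surface, if the arm or the gripper's body presses on something with over 40 N, if the wrist force passes 120 N, or if a joint passes its speed limit or range.

## Working session

There is one attempt and no reset: what is moved stays moved. The work goes in short steps, Python scripts to look and compute and a tool call to move; the robot and the scene stay as the last step left them, time stands still between calls to the robot, and variables do not carry over. Pictures are saved under pics/ and viewed, at most 10 in all, crops included, and the job is handed in when it is done.

Besides the shell and the picture viewer there is one more tool, called after "Emit:" as name(argument=value, ...) on one line, values as JSON. apply_moves: Moves the arm, as the interface text tells. Its arguments: {"type":"object","properties":{"rows":{"type":"array"},"force":{"type":"number"}},"required":["rows"]}

```bash
mkdir -p pics
cat > h.py <<'E'
import numpy as np, cv2
from workcell import env, imaging, ticket
def cloud(d):
    z=d["z_map"];K=d["camera_matrix"];v,u=np.mgrid[:480,:640]
    p=np.stack([(u-K[0,2])/K[0,0]*z,(v-K[1,2])/K[1,1]*z,z,np.ones_like(z)],-1)
    w=(p@np.linalg.inv(d["view"]).T)[...,:3]; w[z==0]=np.nan
    return w
E
python3 - <<'E'
from h import *
for n in("side","top"):
    d=imaging.read_camera(n);cv2.imwrite(f"pics/{n}0.png",d["color"]);np.savez(f"{n}0.npz",**d)
    print(n,d["camera_matrix"].round(1).tolist(),np.linalg.inv(d["view"]).round(3).tolist())
s=env.get_state();print(s)
E
```

```text
side [[607.5, 0.0, 322.8], [0.0, 607.5, 241.8], [0.0, 0.0, 1.0]] [[0.993, -0.073, 0.089, 0.491], [-0.115, -0.655, 0.747, -0.683], [0.004, -0.752, -0.659, 0.703], [0.0, 0.0, 0.0, 1.0]]
top [[525.0, 0.0, 311.1], [0.0, 525.0, 235.9], [0.0, 0.0, 1.0]] [[-0.068, -0.97, 0.235, 0.325], [-0.998, 0.065, -0.017, -0.016], [0.001, -0.236, -0.972, 1.092], [0.0, 0.0, 0.0, 1.0]]
{'clock': 0.1, 'joint_pos': array([ 1.03138633e+00,  3.13923602e-01,  4.51169070e-02,  1.30358221e+00,
       -5.92337580e-07,  1.43118779e+00]), 'qvel': array([ 0.00048841, -0.00145311,  0.001844  , -0.00248353, -0.00047573,
        0.00066378]), 'tau': array([ 2.90322081e-03, -4.81725204e+01,  2.99244708e+01,  1.28070338e-02,
       -1.04994272e-04,  2.15497823e-05]), 'tcp_pos': array([0.22359813, 0.52927156, 0.23050894]), 'orientation': array([-2.64904268e-04,  1.98571979e-01,  9.80085983e-01, -7.50933619e-04]), 'wrist_force': array([-0.35689473, -0.9258857 , -0.06243291]), 'ft_torque': array([ 0.0046694 ,  0.01952329, -0.02107643]), 'grip_force': 0.0, 'finger_gap': 0.08540895053189777}
```

View pics/side0.png

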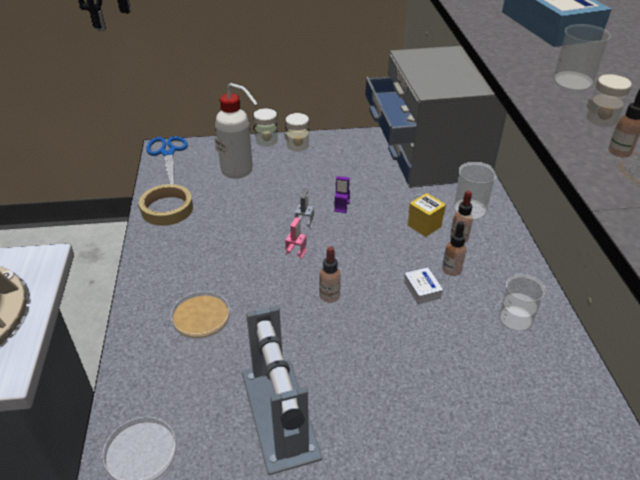

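View pics/top0.png

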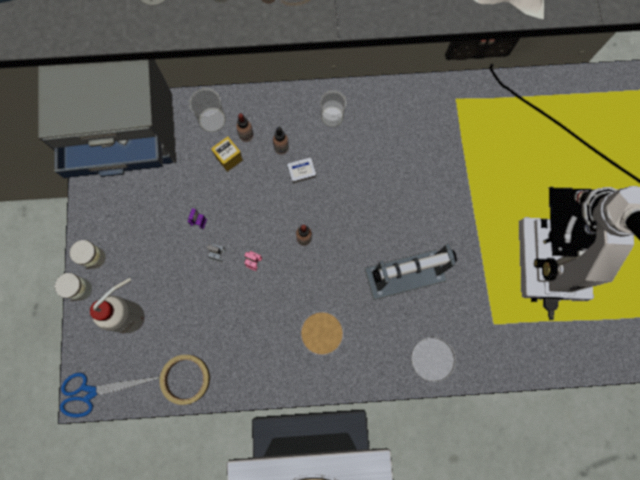

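The side view shows three clip shapes: grey at (305,208), pink at (296,238) and purple at (342,193). In the top view they are at (215,252), (253,260) and (196,218). The grey one fits the description of a grey tab on steel. The stand is at side (283,390) and top (412,270), with the collars near side (268,340) and (279,366). The next crop checks this.

Run:
```python
from h import *
S=np.load("side0.npz");T=np.load("top0.npz")
a=cv2.resize(S["color"][180:260,270:360],(540,480),interpolation=cv2.INTER_CUBIC)
b=cv2.resize(T["color"][235:275,195:265],(560,320)[::1],interpolation=cv2.INTER_CUBIC)
a2=cv2.resize(S["color"][310:430,235:315],(260,390),interpolation=cv2.INTER_CUBIC)
im=np.zeros((600,800,3),np.uint8);im[:480,:540]=a;im[:390,540:]=a2
im[480:,:210]=cv2.resize(b,(210,120));cv2.imwrite("pics/crop.png",im)
ws=cloud(S);wt=cloud(T)
def show(w,r,lo,hi,nm):
    p=w[r[0]:r[1],r[2]:r[3]].reshape(-1,3);p=p[(p[:,2]>lo)&(p[:,2]<hi)]
    c,sz,ang=cv2.minAreaRect((p[:,:2]*1000).astype(np.float32))
    print(nm,len(p),"mean",p.mean(0).round(4),"rect",np.round(c,1),np.round(sz,1),round(ang,1),"zmax",p[:,2].max().round(3))
show(ws,(188,228,290,318),.042,.08,"clip tab side");show(ws,(188,228,290,318),.012,.08,"clip all side")
show(wt,(240,265,203,228),.042,.08,"clip tab top");show(wt,(240,265,203,228),.012,.08,"clip all top")
show(wt,(240,300,360,462),.003,.02,"base top");show(ws,(300,470,240,325),.003,.02,"base side")
for w,n in((ws,"s"),(wt,"t")):
    r=(300,470,240,325) if n=="s" else (240,300,360,462)
    show(w,r,.06,.16,"upper "+n);show(w,r,.125,.16,"uprtop "+n)
```

```text
clip tab side 229 mean [0.5498 0.1326 0.0627] rect [547.5 125.2] [104.2  12.6] 72.9 zmax 0.074
clip all side 425 mean [0.5543 0.1452 0.0479] rect [544.3 128.4] [107.7  29.7] 69.8 zmax 0.074
clip tab top 86 mean [0.5607 0.1625 0.0637] rect [561.8 163.1] [23.8  9.4] 70.8 zmax 0.072
clip all top 212 mean [0.5597 0.1627 0.0447] rect [562.5 163.6] [25.3 30. ] 69.3 zmax 0.072
base top 1602 mean [ 0.4878 -0.226   0.0074] rect [ 502.8 -238. ] [211.1 125.8] 86.1 zmax 0.019
base side 3126 mean [ 0.4837 -0.2326  0.0087] rect [ 490.7 -164.8] [288.4 129. ] 83.3 zmax 0.02
upper s 3798 mean [ 0.4895 -0.2362  0.1107] rect [ 489.3 -227.4] [ 42.5 160.8] 10.5 zmax 0.139
uprtop s 691 mean [ 0.4903 -0.2351  0.1339] rect [ 489.2 -225.7] [ 41.9 138.8] 10.6 zmax 0.139
upper t 1321 mean [ 0.4918 -0.2261  0.1122] rect [ 493.5 -226.8] [ 42.7 163.1] 10.7 zmax 0.14
uprtop t 224 mean [ 0.4931 -0.2278  0.1341] rect [ 493.6 -227. ] [ 42.7 137.7] 10.7 zmax 0.14
```

View pics/crop.png

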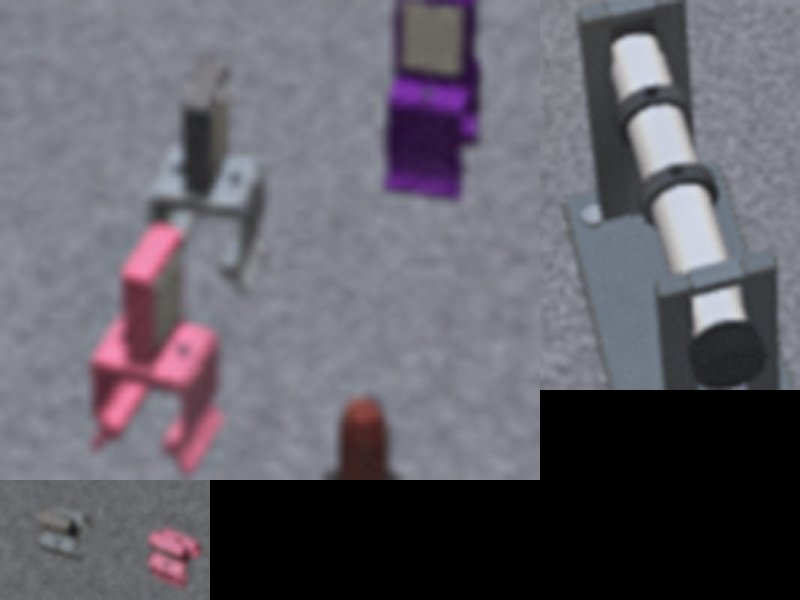

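The crop confirms it: the grey clip's tab runs about 70° in the world frame, and the pink one stands nearer the camera. The collars are clearly visible. Next I measure the collars, the tube and the neighbouring clips.

Run:
```python
from h import *
y=np.array([-.183,.983]);x=np.array([.983,.183])
for n,box in(("side",(300,470,240,325)),("top",(240,300,360,462))):
    d=np.load(n+"0.npz");w=cloud(d);c=d["color"].astype(int).sum(-1)/3
    p=w[box[0]:box[1],box[2]:box[3]].reshape(-1,3);g=c[box[0]:box[1],box[2]:box[3]].ravel()
    q=p[:,:2]-[.4915,-.227];s=q@y;t=q@x;k=(p[:,2]>.06)&(abs(t)<.022)&(abs(s)<.058);
    for a in np.arange(-.058,.058,.004):
        m=k&(s>=a)&(s<a+.004)
        if m.sum()>3:print(n,round((a+.002)*1e3),m.sum(),"gray",int(np.median(g[m])),"zmax",np.percentile(p[m,2],95).round(4),"t at top",(t[m][p[m,2]>np.percentile(p[m,2],70)].mean()*1e3).round(1), "t",(t[m].min()*1e3).round(1),(t[m].max()*1e3).round(1))
    if n=="top":
        for b in((245,275,240,268),(205,230,185,210),(220,250,290,318)):
            r=w[b[0]:b[1],b[2]:b[3]].reshape(-1,3);r=r[r[:,2]>.015];print(r.min(0).round(3),r.max(0).round(3))
    else:
        r=w[188:228,290:318].reshape(-1,3);r=r[(r[:,2]>.042)&(r[:,1]>.14)];print(cv2.minAreaRect((r[:,:2]*1e3).astype(np.float32)))
```

```text
side -56 48 gray 202 zmax 0.1349 t at top -1.3 t -8.7 7.8
side -52 12 gray 168 zmax 0.1111 t at top -1.7 t -8.2 8.5
side -40 36 gray 211 zmax 0.114 t at top -2.0 t -10.8 7.6
side -36 51 gray 212 zmax 0.1141 t at top -1.5 t -12.5 8.3
side -32 53 gray 211 zmax 0.1139 t at top -2.3 t -12.9 8.2
side -28 51 gray 212 zmax 0.1142 t at top -3.2 t -13.1 7.6
side -24 55 gray 208 zmax 0.1139 t at top -2.3 t -13.2 8.9
side -20 50 gray 210 zmax 0.1142 t at top -3.7 t -13.1 8.8
side -16 51 gray 210 zmax 0.114 t at top -2.2 t -13.1 8.6
side -12 54 gray 206 zmax 0.1139 t at top -0.9 t -13.0 8.7
side -8 103 gray 85 zmax 0.1166 t at top -3.2 t -16.3 12.2
side -4 99 gray 73 zmax 0.1179 t at top -2.3 t -17.1 12.6
side 0 51 gray 86 zmax 0.1176 t at top -2.5 t -16.3 12.4
side 4 11 gray 190 zmax 0.1143 t at top -2.5 t -11.9 4.3
side 8 51 gray 208 zmax 0.115 t at top -2.6 t -12.9 7.7
side 12 47 gray 209 zmax 0.1143 t at top -2.4 t -13.0 8.1
side 16 50 gray 207 zmax 0.1135 t at top -2.4 t -13.2 8.1
side 20 44 gray 204 zmax 0.1139 t at top -2.2 t -12.9 8.1
side 24 42 gray 209 zmax 0.1139 t at top -2.5 t -13.0
[... 1628 characters left out ...]
3.3 t -8.6 12.6
top 20 23 gray 179 zmax 0.1143 t at top 2.2 t -8.3 11.2
top 24 27 gray 174 zmax 0.1129 t at top 0.6 t -8.7 12.1
top 28 20 gray 168 zmax 0.1134 t at top 4.5 t -8.5 11.0
top 32 28 gray 85 zmax 0.1176 t at top 3.8 t -13.0 13.8
top 36 33 gray 52 zmax 0.1173 t at top 1.7 t -12.8 15.3
top 40 33 gray 107 zmax 0.1143 t at top 2.5 t -11.6 16.5
top 44 26 gray 174 zmax 0.1131 t at top 0.2 t -8.7 11.4
top 48 22 gray 177 zmax 0.1122 t at top 2.8 t -9.2 13.0
top 52 26 gray 168 zmax 0.1115 t at top 0.7 t -8.9 12.2
top 56 8 gray 168 zmax 0.1139 t at top 2.8 t -8.1 7.1
[0.523 0.072 0.015] [0.558 0.106 0.072]
[0.62  0.187 0.015] [0.648 0.221 0.073]
[ 0.569 -0.035  0.015] [ 0.595 -0.004  0.107]
```

```bash
cat >> h.py <<'E'
from scipy.spatial.transform import Rotation as R
def delta(xyz,ydeg):
    "tool-axis shift (mm) and turn to tool-down pose with tool y at world angle ydeg (mod 180)"
    s=env.get_state();q=s["orientation"];r=R.from_quat([*q[1:],q[0]])
    best=None
    for a in(ydeg,ydeg+180):
        c,n=np.cos(np.radians(a)),np.sin(np.radians(a))
        t=R.from_matrix(np.array([[-n*-1*1.0, c,0],[-c,n,0],[0,0,-1]]))
        v=(r.inv()*t).as_rotvec()
        if best is None or abs(np.linalg.norm(v))<np.linalg.norm(best):best=v
    print("t",s["clock"],"tcp",s["tcp_pos"].round(4),"ydeg",np.degrees(np.arctan2(*r.as_matrix()[1::-1,1])).round(1),"zdir",r.as_matrix()[:,2].round(3))
    print("shift mm",(r.inv().apply(np.array(xyz)-s["tcp_pos"])*1e3).round(1),"turn",best.round(3),"F",s["wrist_force"].round(2),"gap",s["finger_gap"].round(4),"j",s["joint_pos"].round(2))
E
python3 - <<'E'
from h import *
w=cloud(np.load("top0.npz"))
r=w[270:335,80:140].reshape(-1,3);r=r[r[:,2]>.05];print(r.min(0),r.max(0))
delta((.56,.163,.14),-20)
E
```

```text
[0.40705828 0.28929008 0.05018022] [0.52348158 0.43228923 0.20037848]Traceback (most recent call last):
  File "<stdin>", line 4, in <module>
  File "h.py", line 15, in delta
    t=R.from_matrix(np.array([[-n*-1*1.0, c,0],[-c,n,0],[0,0,-1]]))
  File "scipy/spatial/transform/_rotation.pyx", line 1143, in scipy.spatial.transform._rotation.Rotation.from_matrix
ValueError: Non-positive determinant (left-handed or null coordinate frame) in rotation matrix 0: [[-0.34202014  0.93969262  0.        ]
 [-0.93969262 -0.34202014  0.        ]
 [ 0.          0.         -1.        ]].
```

```bash
sed -i 's/\[\[-n\*-1\*1.0, c,0\],\[-c,n,0\]/[[-n,c,0],[c,n,0]/' h.py
python3 - <<'E'
from h import *
delta((.56,.163,.26),-20)
E
```

```text
t 0.1 tcp [0.2236 0.5293 0.2305] ydeg 67.1 zdir [-0.001 -0.001 -1.   ]Traceback (most recent call last):
  File "<stdin>", line 2, in <module>
  File "h.py", line 19, in delta
    print("shift mm",(r.inv().apply(np.array(xyz)-s["tcp_pos"])*1e3).round(1),"turn",best.round(3),"F",s["wrist_force"].round(2),"gap",s["finger_gap"].round(4),"j",s["joint_pos"].round(2))
                                                                                                                                       ^^^^^^^^^^^^^^^^^^^^^
AttributeError: 'float' object has no attribute 'round'
```

```bash
sed -i 's/s\["finger_gap"\].round(4)/round(s["finger_gap"],4)/' h.py
python3 - <<'E'
from h import *
delta((.56,.163,.26),-20)
E
```

```text
t 0.1 tcp [0.2236 0.5293 0.2305] ydeg 67.1 zdir [-0.001 -0.001 -1.   ]
shift mm [-452.4 -206.5  -29.3] turn [-1.00e-03  1.00e-03  1.52e+00] F [-0.36 -0.93 -0.06] gap 0.0854 j [ 1.03  0.31  0.05  1.3  -0.    1.43]
```

Emit:
apply_moves(rows=[{"xyz": [0,0,-30],"turn": [0,0,0],"grip": 1},{"xyz": [-452,-206,-30],"turn": [0,0,1.52],"grip": 1},{"xyz": [-452,-206,-30],"turn": [0,0,1.52],"grip": 1},{"xyz": [-452,-206,-30],"turn": [0,0,1.52],"grip": 1},{"xyz": [-452,-206,-30],"turn": [0,0,1.52],"grip": 1},{"xyz": [-452,-206,-30],"turn": [0,0,1.52],"grip": 1},{"xyz": [-452,-206,-30],"turn": [0,0,1.52],"grip": 1},{"xyz": [-452,-206,-30],"turn": [0,0,1.52],"grip": 1},{"xyz": [-452,-206,-30],"turn": [0,0,1.52],"grip": 1},{"xyz": [-452,-206,-30],"turn": [0,0,1.52],"grip": 1},{"xyz": [-452,-206,-30],"turn": [0,0,1.52],"grip": 1},{"xyz": [-452,-206,-30],"turn": [0,0,1.52],"grip": 1}])

```text
clock: 1.1
tcp_pos: [0.5348, 0.1904, 0.261]
orientation: [-0.0, 0.777, 0.629, -0.0]
wrist_force: [1.1, 1.6, -1.3]
finger_gap: 0.0854
grip_force: 0.0
```

Run:
```python
from h import *
delta((.56,.163,.11),-20)
```

```text
t 1.1 tcp [0.5348 0.1904 0.261 ] ydeg -12.1 zdir [-0.001  0.    -1.   ]
shift mm [-21.5  30.4 151. ] turn [-0.001  0.     0.139] F [ 1.12  1.6  -1.31] gap 0.0854 j [0.2  0.29 0.09 1.37 0.   1.98]
```

Emit:
apply_moves(rows=[{"xyz": [-21,30,40],"turn": [0,0,0.139],"grip": 1},{"xyz": [-21,30,80],"turn": [0,0,0.139],"grip": 1},{"xyz": [-21,30,120],"turn": [0,0,0.139],"grip": 0.6},{"xyz": [-21,30,150],"turn": [0,0,0.139],"grip": 0.5},{"xyz": [-21,30,150],"turn": [0,0,0.139],"grip": 0.5},{"xyz": [-21,30,150],"turn": [0,0,0.139],"grip": 0.5},{"xyz": [-21,30,150],"turn": [0,0,0.139],"grip": 0.5}])

```text
clock: 1.68
tcp_pos: [0.5601, 0.166, 0.1131]
orientation: [0.0, 0.817, 0.576, 0.001]
wrist_force: [-0.8, 0.1, 0.5]
finger_gap: 0.0427
grip_force: 0.0
```

Run:
```python
from h import *
delta((.56,.163,.040),-20)
d=imaging.read_camera("side");c=d["color"][100:260,220:400]
cv2.imwrite("pics/near.png",cv2.resize(c,(675,600),interpolation=cv2.INTER_CUBIC))
```

```text
t 1.6833 tcp [0.5601 0.166  0.1131] ydeg -19.6 zdir [ 0.002  0.    -1.   ]
shift mm [-2.9  0.7 73.1] turn [ 0.002 -0.001  0.006] F [-0.78  0.07  0.51] gap 0.0427 j [ 0.15  0.39 -0.14  1.04  0.    2.06]
```

View pics/near.png

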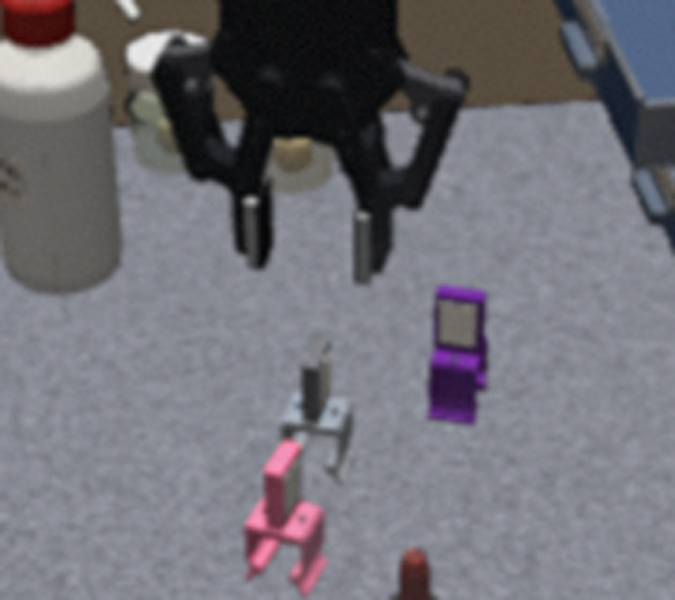

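The open fingers straddle the grey clip: finger tips at crop (255,265) and (365,280), tab below at (318,380), pink and purple clear of the path. I'll go down now.

Emit:
apply_moves(rows=[{"xyz": [-2,0,25],"turn": [0,0,0],"grip": 0.5},{"xyz": [-2,0,45],"turn": [0,0,0],"grip": 0.5},{"xyz": [-2,0,60],"turn": [0,0,0],"grip": 0.5},{"xyz": [-2,0,68],"turn": [0,0,0],"grip": 0.5},{"xyz": [-2,0,68],"turn": [0,0,0],"grip": 0.5},{"xyz": [-2,0,68],"turn": [0,0,0],"grip": 0.5},{"xyz": [-2,0,68],"turn": [0,0,0],"grip": 0.5}])

```text
clock: 2.32
tcp_pos: [0.5601, 0.1642, 0.0454]
orientation: [0.001, 0.817, 0.576, 0.002]
wrist_force: [-0.1, -0.4, -0.6]
finger_gap: 0.0423
grip_force: 0.0
```

Run:
```python
from h import *
delta((.56,.163,.040),-20)
```

```text
t 2.3167 tcp [0.5601 0.1642 0.0454] ydeg -19.6 zdir [ 0.003  0.001 -1.   ]
shift mm [-1.1  0.3  5.4] turn [ 0.003 -0.002  0.006] F [-0.13 -0.41 -0.62] gap 0.0423 j [ 0.15  0.45 -0.24  0.89  0.    2.06]
```

Emit:
apply_moves(rows=[{"xyz": [-1,0,5],"turn": [0.003,-0.002,0.006],"grip": 0.5},{"xyz": [-1,0,5],"turn": [0.003,-0.002,0.006],"grip": 0.3},{"xyz": [-1,0,5],"turn": [0.003,-0.002,0.006],"grip": 0.2},{"xyz": [-1,0,5],"turn": [0.003,-0.002,0.006],"grip": 0},{"xyz": [-1,0,5],"turn": [0.003,-0.002,0.006],"grip": 0},{"xyz": [-1,0,5],"turn": [0.003,-0.002,0.006],"grip": 0},{"xyz": [-1,0,5],"turn": [0.003,-0.002,0.006],"grip": 0},{"xyz": [-1,0,5],"turn": [0.003,-0.002,0.006],"grip": 0},{"xyz": [-1,0,5],"turn": [0.003,-0.002,0.006],"grip": 0},{"xyz": [-1,0,5],"turn": [0.003,-0.002,0.006],"grip": 0}], force=70)

```text
clock: 3.15
tcp_pos: [0.5583, 0.1628, 0.0386]
orientation: [-0.001, 0.819, 0.574, -0.001]
wrist_force: [-0.9, -0.0, 3.0]
finger_gap: 0.0079
grip_force: 68.9
```

Run:
```python
from h import *
delta((.4886,-.2113,.26),10.5)
```

```text
t 3.15 tcp [0.5583 0.1628 0.0386] ydeg -20.0 zdir [-0.003 -0.001 -1.   ]
shift mm [-375.8   61.9 -220.9] turn [-0.003  0.001 -0.532] F [-0.89 -0.02  2.97] gap 0.0079 j [ 0.15  0.45 -0.24  0.88 -0.    2.07]
```

Emit:
apply_moves(rows=[{"xyz": [0,0,-20],"turn": [0,0,0],"grip": 0},{"xyz": [0,0,-60],"turn": [0,0,0],"grip": 0},{"xyz": [0,0,-100],"turn": [0,0,0],"grip": 0},{"xyz": [0,0,-140],"turn": [0,0,0],"grip": 0},{"xyz": [0,0,-180],"turn": [0,0,0],"grip": 0},{"xyz": [-30,5,-180],"turn": [0,0,-0.05],"grip": 0},{"xyz": [-65,10,-180],"turn": [0,0,-0.1],"grip": 0},{"xyz": [-100,16,-180],"turn": [0,0,-0.15],"grip": 0},{"xyz": [-140,23,-180],"turn": [0,0,-0.2],"grip": 0},{"xyz": [-180,30,-180],"turn": [0,0,-0.25],"grip": 0},{"xyz": [-220,36,-180],"turn": [0,0,-0.3],"grip": 0},{"xyz": [-255,42,-180],"turn": [0,0,-0.35],"grip": 0}])

```text
clock: 4.15
tcp_pos: [0.51, -0.093, 0.2183]
orientation: [-0.001, 0.706, 0.708, -0.002]
wrist_force: [0.3, 0.0, -1.3]
finger_gap: 0.0082
grip_force: 68.4
```

Run:
```python
from h import *
delta((.4886,-.2113,.19),10.5)
```

```text
t 4.15 tcp [ 0.51   -0.093   0.2183] ydeg 0.2 zdir [-0.004 -0.001 -1.   ]
shift mm [-118.2  -21.6   28.4] turn [-0.004  0.    -0.18 ] F [ 0.27  0.02 -1.35] gap 0.0082 j [-0.33  0.21 -0.12  1.24 -0.    1.23]
```

Emit:
apply_moves(rows=[{"xyz": [-40,-7,0],"turn": [0,0,-0.06],"grip": 0},{"xyz": [-75,-14,0],"turn": [0,0,-0.12],"grip": 0},{"xyz": [-105,-19,10],"turn": [0,0,-0.18],"grip": 0},{"xyz": [-116,-21,20],"turn": [-0.004,0,-0.18],"grip": 0},{"xyz": [-116,-21,28],"turn": [-0.004,0,-0.18],"grip": 0},{"xyz": [-116,-21,28],"turn": [-0.004,0,-0.18],"grip": 0},{"xyz": [-116,-21,28],"turn": [-0.004,0,-0.18],"grip": 0},{"xyz": [-116,-21,28],"turn": [-0.004,0,-0.18],"grip": 0},{"xyz": [-116,-21,28],"turn": [-0.004,0,-0.18],"grip": 0}])

```text
clock: 4.9
tcp_pos: [0.4906, -0.2061, 0.1915]
orientation: [0.001, 0.64, 0.769, 0.0]
wrist_force: [-0.8, -0.0, -1.0]
finger_gap: 0.008
grip_force: 68.4
```

Run:
```python
from h import *
delta((.4886,-.2113,.165),10.5)
ims=[]
for n in("side","top"):
    d=imaging.read_camera(n);np.savez(n+"1.npz",**d)
    K,V=d["camera_matrix"],d["view"];b=(225,225+170) if n=="side" else (0,0)
    c=d["color"][240:430,180:380] if n=="side" else d["color"][225:310,350:470]
    ims.append(cv2.resize(c,(400,380) if n=="side" else (400,283),interpolation=cv2.INTER_CUBIC))
o=np.zeros((380,800,3),np.uint8);o[:,:400]=ims[0];o[:283,400:]=ims[1];cv2.imwrite("pics/hover.png",o)
```

```text
t 4.9 tcp [ 0.4906 -0.2061  0.1915] ydeg 10.5 zdir [ 0.001 -0.001 -1.   ]
shift mm [-4.7 -3.  26.5] turn [ 0.001  0.001 -0.   ] F [-0.83 -0.03 -0.99] gap 0.008 j [-0.55  0.24 -0.15  1.18  0.    0.84]
```

View pics/hover.png

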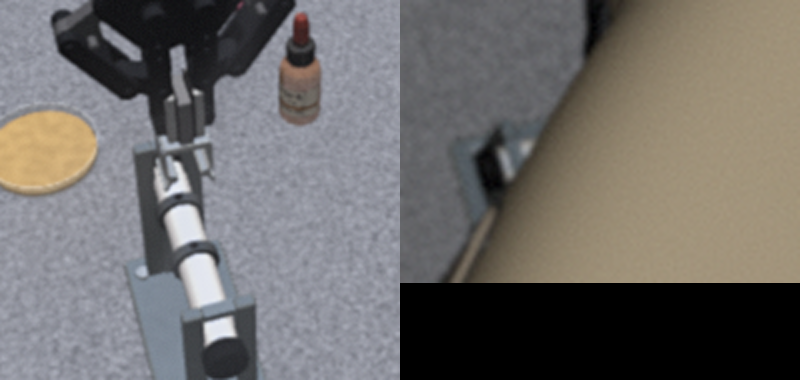

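The side view shows the clip held upright above the tube, with crown at crop (187,150) and collars at (180,207) and (195,255). The arm blocks the top view. I'll correct the offset, lower, and then measure the clip against the collars in the side camera.

Emit:
apply_moves(rows=[{"xyz": [-5,-3,10],"turn": [0,0,0],"grip": 0},{"xyz": [-5,-3,20],"turn": [0,0,0],"grip": 0},{"xyz": [-5,-3,26],"turn": [0,0,0],"grip": 0},{"xyz": [-5,-3,26],"turn": [0,0,0],"grip": 0},{"xyz": [-5,-3,26],"turn": [0,0,0],"grip": 0},{"xyz": [-5,-3,26],"turn": [0,0,0],"grip": 0},{"xyz": [-5,-3,26],"turn": [0,0,0],"grip": 0},{"xyz": [-5,-3,26],"turn": [0,0,0],"grip": 0}])

```text
clock: 5.67
tcp_pos: [0.4883, -0.2127, 0.1652]
orientation: [0.001, 0.64, 0.768, 0.0]
wrist_force: [-0.3, -0.1, -0.6]
finger_gap: 0.0076
grip_force: 68.4
```

Run:
```python
from h import *
delta((.4886,-.2113,.150),10.5)
d=imaging.read_camera("side");np.savez("side2.npz",**d);w=cloud(d);s0=env.get_state()["tcp_pos"]
cv2.imwrite("pics/low.png",cv2.resize(d["color"][270:410,210:350],(600,600),interpolation=cv2.INTER_CUBIC))
y=np.array([-.183,.983]);x=np.array([.983,.183])
p=w[240:400,200:330].reshape(-1,3);q=p[:,:2]-[.4915,-.227];s=q@y*1e3;t=q@x*1e3
# height bands of the clip: s (along tube) and t (across) extents; collar mids in this camera s=-4/36, tube t=-2.4
z0=s0[2]
for a in np.arange(-.04,.036,.004):
    m=(p[:,2]>z0+a)&(p[:,2]<=z0+a+.004)&(abs(t)<24)&(s>-8)&(s<45)
    if m.sum()>3:print(round(a*1e3+2),m.sum(),"s",s[m].min().round(1),s[m].max().round(1),"t",t[m].min().round(1),t[m].max().round(1))
```

```text
t 5.6667 tcp [ 0.4883 -0.2127  0.1652] ydeg 10.4 zdir [ 0.001 -0.001 -1.   ]
shift mm [ 1.3  0.5 15.2] turn [ 0.001  0.001 -0.002] F [-0.31 -0.14 -0.59] gap 0.0076 j [-0.56  0.26 -0.19  1.12 -0.    0.83]
-38 12 s 6.3 30.5 t -17.6 12.8
-34 47 s 5.5 30.4 t -17.5 12.7
-30 25 s 5.0 21.6 t -15.2 9.2
-26 97 s 4.6 21.6 t -16.7 10.8
-22 20 s 3.8 28.7 t -16.9 12.3
-18 18 s 4.4 28.1 t -17.1 12.2
-14 17 s 5.2 27.0 t -16.9 11.4
-10 18 s 5.6 24.8 t -16.9 11.3
-6 73 s 5.1 18.9 t -16.9 12.3
-2 78 s 4.6 17.5 t -16.9 10.5
2 27 s 5.4 12.7 t -13.1 8.2
6 44 s 3.5 10.8 t -16.6 12.8
10 68 s 3.7 16.9 t -19.3 14.2
14 78 s 3.5 19.7 t -19.9 15.3
18 74 s 3.2 18.4 t -19.8 14.2
22 80 s 3.4 21.2 t -19.9 14.4
26 69 s 3.5 21.1 t -19.9 14.8
30 159 s 2.8 29.9 t -19.9 14.8
34 70 s 3.2 28.0 t -19.7 14.9
```

View pics/low.png

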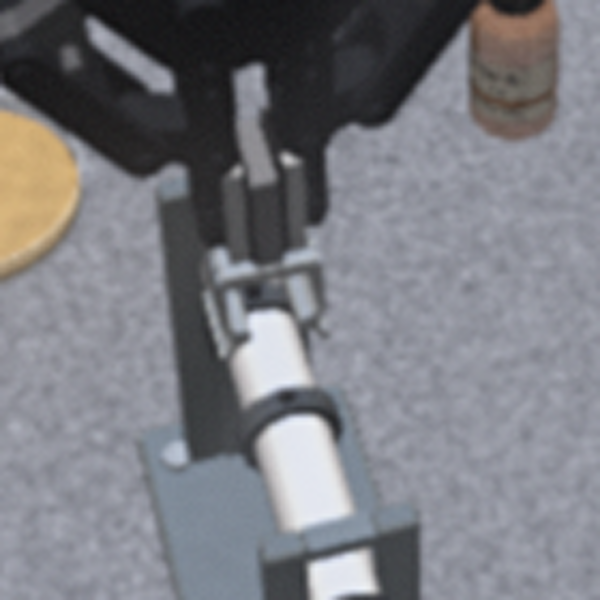

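Run:
```python
from h import *
y=np.array([-.183,.983]);x=np.array([.983,.183])
for f,box,tc in(("side0",(300,470,240,325),-2.4),("top0",(240,300,360,462),1.7)):
    d=np.load(f+".npz");w=cloud(d)[box[0]:box[1],box[2]:box[3]].reshape(-1,3);q=w[:,:2]-[.4915,-.227];s=q@y*1e3;t=q@x*1e3-tc
    m=(np.hypot(t,w[:,2]*1e3-103)>13.3)&(abs(t)<17)&(w[:,2]>.08)&(abs(s)<55)&(w[:,2]<.121)
    for lo,hi in((-15,10),(22,48)):
        k=s[m&(s>lo)&(s<hi)];print(f,len(k),np.percentile(k,[2,10,50,90,98]).round(1))
w=cloud(np.load("side2.npz"))[240:400,200:330].reshape(-1,3);q=w[:,:2]-[.4915,-.227];s=q@y*1e3;t=q@x*1e3
z=env.get_state()["tcp_pos"][2]
m=(abs(t+2.4)<14)&(w[:,2]>z-.011)&(w[:,2]<z-.001)&(s>-5)&(s<35);print(np.percentile(s[m],[1,5,20,50,80,95,99]).round(1))
m=(abs(t+2.4)<4)&(w[:,2]>z+.002)&(w[:,2]<z+.025)&(s>-5)&(s<35);print(np.percentile(s[m],[1,5,20,50,80,95,99]).round(1))
```

```text
side0 136 [-7.2 -6.7 -3.8 -0.2  0.9]
side0 120 [31.7 32.4 35.  39.  40.4]
top0 49 [-10.2  -7.4  -3.9  -0.6   0.3]
top0 42 [31.  31.8 35.  38.  38.5]
[ 4.8  5.2  6.   7.   9.4 14.7 16.5]
[4.5 4.8 5.4 6.2 6.8 7.3 7.6]
```

Emit:
apply_moves(rows=[{"xyz": [-1,0,6],"turn": [0,0,0],"grip": 0},{"xyz": [-1,0,12],"turn": [0,0,0],"grip": 0},{"xyz": [-1,0,16],"turn": [0,0,0],"grip": 0},{"xyz": [-1,0,18],"turn": [0,0,0],"grip": 0},{"xyz": [-1,0,18],"turn": [0,0,0],"grip": 0},{"xyz": [-1,0,18],"turn": [0,0,0],"grip": 0}], force=90)

```text
clock: 6.22
tcp_pos: [0.488, -0.2134, 0.1465]
orientation: [0.0, 0.64, 0.768, -0.0]
wrist_force: [-0.0, 0.3, -0.1]
finger_gap: 0.0077
grip_force: 90.8
```

Emit:
apply_moves(rows=[{"xyz": [0,0,1],"turn": [0,0,0],"grip": 0},{"xyz": [0,0,2],"turn": [0,0,0],"grip": 0},{"xyz": [0,0,3],"turn": [0,0,0],"grip": 0},{"xyz": [0,0,4],"turn": [0,0,0],"grip": 0},{"xyz": [0,0,5],"turn": [0,0,0],"grip": 0},{"xyz": [0,0,5],"turn": [0,0,0],"grip": 0}])

```text
clock: 6.72
tcp_pos: [0.4885, -0.2136, 0.1419]
orientation: [0.001, 0.64, 0.768, 0.0]
wrist_force: [0.3, 0.3, -1.2]
finger_gap: 0.0075
grip_force: 91.4
```

Emit:
apply_moves(rows=[{"xyz": [0,0,1],"turn": [0,0,0],"grip": 0},{"xyz": [0,0,2],"turn": [0,0,0],"grip": 0},{"xyz": [0,0,3],"turn": [0,0,0],"grip": 0},{"xyz": [0,0,3],"turn": [0,0,0],"grip": 0}])

```text
clock: 7.05
tcp_pos: [0.4889, -0.214, 0.1403]
orientation: [0.002, 0.64, 0.768, 0.0]
wrist_force: [-0.6, 0.4, 7.6]
finger_gap: 0.0074
grip_force: 92.7
```

Emit:
apply_moves(rows=[{"xyz": [0,0,1],"turn": [0,0,0],"grip": 0},{"xyz": [0,0,2],"turn": [0,0,0],"grip": 0},{"xyz": [0,0,2],"turn": [0,0,0],"grip": 0}])

```text
clock: 7.3
tcp_pos: [0.4891, -0.2144, 0.1389]
orientation: [0.002, 0.64, 0.768, -0.0]
wrist_force: [-1.4, 0.4, 10.7]
finger_gap: 0.0076
grip_force: 93.1
```

Emit:
apply_moves(rows=[{"xyz": [0,0,1],"turn": [0,0,0],"grip": 0},{"xyz": [0,0,2],"turn": [0,0,0],"grip": 0},{"xyz": [0,0,2],"turn": [0,0,0],"grip": 0}])

```text
clock: 7.55
tcp_pos: [0.4893, -0.2146, 0.1371]
orientation: [0.002, 0.64, 0.768, -0.0]
wrist_force: [-1.3, 0.9, 11.7]
finger_gap: 0.0077
grip_force: 93.3
```

The push force is rising as expected, so I'll continue in small steps, with a slight nudge back along the tube.

Emit:
apply_moves(rows=[{"xyz": [0.5,0,1],"turn": [0,0,0],"grip": 0},{"xyz": [1,0,2],"turn": [0,0,0],"grip": 0},{"xyz": [1,0,2],"turn": [0,0,0],"grip": 0}])

```text
clock: 7.8
tcp_pos: [0.4891, -0.2141, 0.1349]
orientation: [0.003, 0.64, 0.768, -0.001]
wrist_force: [-1.3, -2.0, 9.6]
finger_gap: 0.0081
grip_force: 92.7
```

Emit:
apply_moves(rows=[{"xyz": [0,0,1],"turn": [0,0,0],"grip": 0},{"xyz": [0,0,2],"turn": [0,0,0],"grip": 0},{"xyz": [0,0,2],"turn": [0,0,0],"grip": 0}])

```text
clock: 8.05
tcp_pos: [0.4889, -0.2138, 0.1323]
orientation: [0.002, 0.64, 0.768, -0.0]
wrist_force: [1.1, -1.2, 5.3]
finger_gap: 0.0076
grip_force: 92.1
```

Emit:
apply_moves(rows=[{"xyz": [0,0,1],"turn": [0,0,0],"grip": 0},{"xyz": [0,0,2],"turn": [0,0,0],"grip": 0},{"xyz": [0,0,2],"turn": [0,0,0],"grip": 0}])

```text
clock: 8.3
tcp_pos: [0.4886, -0.2133, 0.1293]
orientation: [0.001, 0.64, 0.768, -0.0]
wrist_force: [1.3, -2.3, 1.0]
finger_gap: 0.0074
grip_force: 91.4
```

Emit:
apply_moves(rows=[{"xyz": [0,0,1],"turn": [0,0,0],"grip": 0},{"xyz": [0,0,2],"turn": [0,0,0],"grip": 0},{"xyz": [0,0,3],"turn": [0,0,0],"grip": 0},{"xyz": [0,0,3],"turn": [0,0,0],"grip": 0}])

```text
clock: 8.63
tcp_pos: [0.4879, -0.2121, 0.1248]
orientation: [-0.0, 0.64, 0.768, 0.0]
wrist_force: [3.0, -1.5, -6.6]
finger_gap: 0.0076
grip_force: 90.4
```

Emit:
apply_moves(rows=[{"xyz": [0,0,1],"turn": [0,0,0],"grip": 0},{"xyz": [0,0,2],"turn": [0,0,0],"grip": 0},{"xyz": [0,0,2],"turn": [0,0,0],"grip": 0}])

```text
clock: 8.88
tcp_pos: [0.4877, -0.212, 0.1231]
orientation: [-0.0, 0.64, 0.768, 0.0]
wrist_force: [3.5, 0.6, -5.9]
finger_gap: 0.0077
grip_force: 90.3
```

Emit:
apply_moves(rows=[{"xyz": [0,0,1],"turn": [0,0,0],"grip": 0},{"xyz": [0,0,1],"turn": [0,0,0],"grip": 0}])

```text
clock: 9.05
tcp_pos: [0.4878, -0.2121, 0.1225]
orientation: [-0.0, 0.64, 0.768, 0.0]
wrist_force: [1.8, 0.7, -5.6]
finger_gap: 0.0076
grip_force: 90.6
```

Emit:
apply_moves(rows=[{"xyz": [0,0,1],"turn": [0,0,0],"grip": 0},{"xyz": [0,0,1],"turn": [0,0,0],"grip": 0}])

```text
clock: 9.22
tcp_pos: [0.488, -0.2123, 0.122]
orientation: [0.0, 0.64, 0.768, 0.0]
wrist_force: [2.1, 1.8, -1.5]
finger_gap: 0.0078
grip_force: 91.3
```

Emit:
apply_moves(rows=[{"xyz": [0,0,1],"turn": [0,0,0],"grip": 0},{"xyz": [0,0,1],"turn": [0,0,0],"grip": 0}])

```text
clock: 9.38
tcp_pos: [0.488, -0.2123, 0.1219]
orientation: [0.001, 0.64, 0.768, 0.0]
wrist_force: [-1.0, 3.1, 3.8]
finger_gap: 0.0075
grip_force: 92.4
```

The height has stopped at 0.1219 while the force climbs, so the crown is on the tube. I'll release and retreat.

Emit:
apply_moves(rows=[{"xyz": [0,0,0],"turn": [0,0,0],"grip": 0.2},{"xyz": [0,0,0],"turn": [0,0,0],"grip": 0.4},{"xyz": [0,0,0],"turn": [0,0,0],"grip": 0.5},{"xyz": [0,0,0],"turn": [0,0,0],"grip": 0.5},{"xyz": [0,0,-10],"turn": [0,0,0],"grip": 0.5},{"xyz": [0,0,-40],"turn": [0,0,0],"grip": 0.5},{"xyz": [0,0,-80],"turn": [0,0,0],"grip": 0.5},{"xyz": [0,0,-110],"turn": [0,0,0],"grip": 0.5},{"xyz": [0,0,-110],"turn": [0,0,0],"grip": 0.5},{"xyz": [0,0,-110],"turn": [0,0,0],"grip": 0.5}])

```text
clock: 10.22
tcp_pos: [0.4893, -0.2134, 0.2338]
orientation: [0.003, 0.64, 0.768, 0.0]
wrist_force: [-0.4, 0.3, -0.2]
finger_gap: 0.0428
grip_force: 0.0
```

Run:
```python
from h import *
d=imaging.read_camera("side");w=cloud(d);print(env.get_state()["wrist_force"])
cv2.imwrite("pics/end.png",cv2.resize(d["color"][290:420,220:350],(600,600),interpolation=cv2.INTER_CUBIC))
y=np.array([-.183,.983]);x=np.array([.983,.183])
p=w[240:400,200:330].reshape(-1,3);q=p[:,:2]-[.4915,-.227];s=q@y*1e3;t=q@x*1e3
for a,b in((.136,.148),(.146,.158),(.115,.12)):
    m=(p[:,2]>a)&(p[:,2]<b)&(abs(t)<20)&(s>2)&(s<31);print(a,m.sum(),"s",np.percentile(s[m],[2,98]).round(1),"t",np.percentile(t[m],[2,98]).round(1),"zmax",p[m,2].max())
```

```text
[-0.12559628  0.30036677  0.05278223]
0.136 69 s [ 5.4 25.9] t [-7.9  1.7] zmax 0.14796097007200626
0.146 157 s [ 5.8 28.7] t [-7.9  1.3] zmax 0.15545262821111805
0.115 248 s [ 5.6 30. ] t [-16.9  11.6] zmax 0.11998363473377016
```

View pics/end.png

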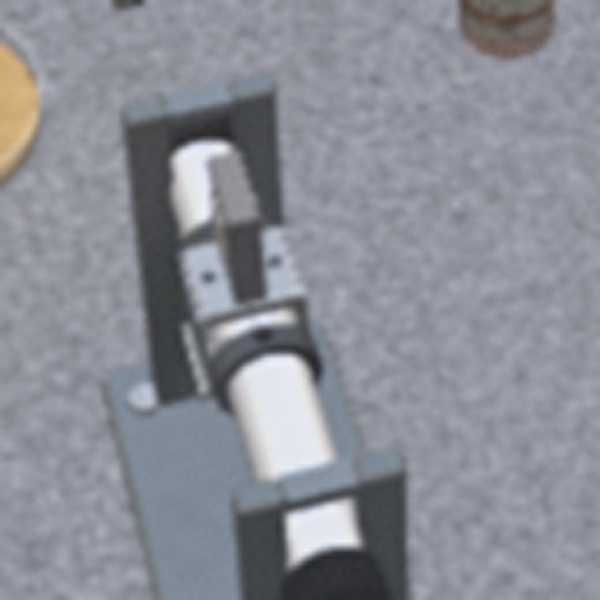

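The clip sits upright on the tube between the collars, with its crown at crop (245,300). The tab top is at z ≈ 0.155, which puts the bore on the tube axis. It is about 1 mm off along the tube and across it.

```bash
python3 -c "
from workcell import ticket
print(ticket.hand_in())"
```

```text
the job is handed in; nothing more can be done
None
```

The grey clip is snapped fully home and upright on the tube between the collars, released about 1 mm off centre; the highest push force read was about 12 N, no other object was touched as far as I saw, and the job is handed in (no verdict was returned).

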